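# Ready the vacuum packer: tip the filler plate flat and hold the lid shut

## Robot

A 6-joint arm with a two-finger parallel gripper is mounted at the origin on the work surface. World frame = base frame: x ahead of the robot, y to its left, z up, the work surface at z = 0. Lengths are in m, angles in rad, forces in N, time in s.
With the tool pointing down it reaches from about 0.275 to 0.975 m from the base axis. Payload 8.4 kg.
Tool frame: the origin (TCP) lies between the finger pads, 19 mm behind the fingertips; this is the grasp point; z points along the fingers, y is the line along which they close (so a half turn about z gives the same grasp; the last joint's range is limited). The gripper opens to 92 mm and grips with 3 to 60 N. Pads are 20 mm wide; open, the fingers measure 128 mm over their backs; the gripper's body (75 mm by 189 mm) begins 69 mm behind the grasp point.
Start: joints at [1.328, 0.353, 1.633, -0, 1.155, -0.002], TCP at [0.149, 0.607, 0.233] pointing down, gripper open.
Joint ranges: [-2.63, 2.63], [-0.92, 2.1], [0.06, 2.66], [-1.3, 4.44], [0, 2.69], [-3.02, 3.02]. Speed limits (rad/s): [2.22, 2.22, 2.79, 3.14, 3.14, 3.14].

## Interface

Orientations are given as a unit quaternion [w, x, y, z].
In Python, from plant import observe, vision, r gives the robot as it stands. The module is installed in compiled form; this text tells all that it offers.
- The arm moves only by the tool carry_out, never from a script. Its argument "series" is a list of rows, each a list of 7 numbers: the turn, a rotation vector about the tool's x, y, z in degrees, then the shift along the tool's x, y, z in m, then the opening, from 0 (shut) to 1 (fully open). In form: [[ax, ay, az, tx, ty, tz, gripper], ...]. A call has 1 to 8 rows; each row shifts and turns the commanded pose from where the row before left it, along the tool's axes as they then stand; what a row does not reach is not made up. A row lasts 1/10 s, in which the tool goes at most 50 mm and 8.59 degrees, less where a joint would pass 70% of its speed; a pose out of reach is approached as far as the arm can. A call with a gripper value outside its range is refused whole. The fingers move at their own pace and stop on an object; "newtons" is the grip in N (left out, the last holds). Time passes only in rows, so rows that do not move let the fingers close. It gives the time, the measured TCP pose, the force, the opening and the grip force at its end, in the units of the state.
- observe(): the state, without advancing time (a new reading comes with each control period).
- vision.snapshot(name): name is "side" or "top"; returns the picture (420x560x3 uint8, red, green, blue); there is no depth.
- vision.camera_info(name): a dict with "vertical_fov" (degrees; the focal length in pixels is half the picture's height over the tangent of half this angle, whatever the lens; pixels are square), "cx", "cy" (the principal point, pixels), "R" (3x3) and "t" (3): a world point X has camera coordinates R X + t. Camera axes: x right, y down, z forward; pixel columns grow to the right and rows downward; lengths in m; the calibration is good to about 2 mm. A picture is of the moment at which its call begins. camera_info takes no time and is no camera call.
- r.hand_in(): hands the job in; it is judged then, once.
The state is a dict: "clock": time; "joint_pos": joint angles; "dq": joint speeds; "joint_torque": joint torques, N m; "tool_pos": TCP position; "tcp_rot": TCP orientation; "contact_force": force on the tool from outside, world axes, zero at the start; "moment": the same for the moment, N m; "gripper_width": finger opening in m; "grip_force": force on a finger pad.
Only numpy, scipy, OpenCV 4.12 (cv2) and the standard library are available. Lean on these libraries where they do the work, as an engineer would, in place of code of your own. Each camera call takes 0.05 s, during which the arm holds its last target. There are 200 camera calls.

## Task

Get the vacuum packer ready to pump: push the white filler plate over so that it lies flat on the chamber floor, then push the sprung lid down fully shut and keep pressing it there with the fingertips on the yellow pad in the middle of its grip bar. Use fingertips or the outside of the fingers only, never lift the plate, and leave the other kitchen things where they stand. The program finishes while still holding the lid shut.

Things in the scene. Friction and masses are not known exactly. Their poses are not given: they have to be found in the camera images.
- packer: Low steel vacuum packer fixed in the counter, 320 (x) x 420 (y) x 100 mm high; origin at the centre of its underside, at counter level; x points to its hinge side (away from the robot at yaw 0), z up. White control panel 13 mm out from its front (-x) face. Open chamber 220 (x) x 340 (y) mm centred on the origin, 45 mm deep, its rim 100 mm above the counter.
- chamber_floor (a point): Centre of the chamber's floor, 55 mm above the counter; axes as the packer's.
- lid_hinge (a point): Middle of the lid's hinge line, at x = 125, z = 102 mm in the packer's frame; the hinge line runs along the packer's y. Axes as the packer's.
- lid (a joint): Lid angle in rad: 0 fully shut, flat on the rim; grows as it opens upwards about its far (+x) edge; starts at 1.15 to 1.35, leaning a little to the robot; stop at 1.45. Hinge friction holds it at the start, but springs lift it again if let go near shut. At the grip bar it takes about 2 to 3 N to move at first, 4 to 7 N when shut.
- lid_grip (a point): Centre of the yellow press pad (50 x 120 mm, flush) in the middle of the lid's black grip bar, on its outer (upper) face, 215 mm from the hinge line. Lid: clear panel in a black frame, 245 mm from hinge line to free edge, 380 wide, 14 thick; inner face in the hinge plane; the bar is the last 60 mm. Axes turn with the lid: z out of the outer face, -x to the free edge.
- plate: White plastic filler plate, loose, 150 (x) x 16 (y) x 120 mm (z), 0.2 to 0.35 kg, first standing on its long edge on the chamber floor, broad faces along the packer's +y and -y (within 7 degrees), top 75 mm above the rim. Origin at the middle of the edge it stands on; z to the other long edge. It may have room to lie flat on one side only.
- plate_center (a point): Centre of the filler plate (60 mm along its z from its origin), axes as the plate's.
- jar: Amber glass jar with a brass lid, 64 mm across, 100 mm high, standing close to the packer's left side; origin at the centre of its underside. Leave alone.
- cup: White ceramic cup, 76 mm across, 80 mm high, standing close to the packer's right side; origin under its centre. Leave alone.
- bowl: Steel bowl, 130 mm across, 60 mm high, on the counter to the left; origin under its centre. Leave alone.
- tub: Clear plastic tub, 110 x 140 x 70 mm, on the counter to the right; origin under its centre. Leave alone.
- shaker: Brass-topped steel shaker, 50 mm across, 90 mm high, on the counter to the left; origin under its centre. Leave alone.
- can: Green can with a paper label, 72 mm across, 90 mm high, on the counter to the right; origin under its centre. Leave alone.
There are look-alikes about, which are no part of the job. There is more than one size of the plate; the one meant has the size given above.

How it is judged:
On the way, in this order (a step that is already met when the one before it is completed fails the run):
1. the filler plate lies flat on the chamber floor (angle between plate's own z axis and vertical between 1.4908 and 1.6508 rad and z of plate_center in the frame of chamber_floor below 0.016 m and x of plate_center in the frame of chamber_floor between -0.11 and 0.11 m and y of plate_center in the frame of chamber_floor between -0.17 and 0.17 m and linear speed of plate below 0.03 m/s and value of joint lid above 0.5 rad), for 0.2 s.
2. the lid is pushed fully shut (value of joint lid below 0.03 rad), for 0.2 s.
At the end, for the whole second after the job is handed in: The plate lies flat (within 0.08 rad), at rest on the chamber floor (centre at most 16 mm above it); the lid angle is below 0.03 rad; the fingers still press on the lid with over 2 N at the yellow pad (TCP within 40 mm of its centre across the bar, 70 mm along it) (angle between plate's own z axis and vertical between 1.4908 and 1.6508 rad and z of plate_center in the frame of chamber_floor below 0.016 m and x of plate_center in the frame of chamber_floor between -0.11 and 0.11 m and y of plate_center in the frame of chamber_floor between -0.17 and 0.17 m and linear speed of plate below 0.03 m/s and value of joint lid below 0.03 rad and contact force between the fingers and packer above 2 N and x of the grasp point in the frame of lid_grip between -0.04 and 0.04 m and y of the grasp point in the frame of lid_grip between -0.07 and 0.07 m); the arm keeps its last pose, push and grip.
It fails at once if the filler plate was lifted (its centre more than 85 mm above the chamber floor; 60 mm when standing) (z of plate_center in the frame of chamber_floor above 0.085 m).
It fails at once if another kitchen thing was moved by more than 20 mm (distance of any of jar, cup, bowl, tub, shaker, can from where it was at the start of the episode above 0.02 m).
It also fails if it takes over 56 s, if anything falls off the work surface, if the arm or the gripper's body presses on something with over 40 N, if the wrist force passes 120 N, or if a joint passes its speed limit or range.

## Working session

There is one attempt and no reset: what is moved stays moved. The work goes in short steps, Python scripts to look and compute and a tool call to move; the robot and the scene stay as the last step left them, time stands still between calls to the robot, and variables do not carry over. Pictures are saved under pics/ and viewed, at most 10 in all, crops included, and the job is handed in when it is done.

Besides the shell and the picture viewer there is one more tool, called after ">>>" as name(argument=value, ...) on one line, values as JSON. carry_out: Moves the arm, as the interface text tells. Its arguments: {"type":"object","properties":{"series":{"type":"array"},"newtons":{"type":"number"}},"required":["series"]}

```bash
mkdir -p pics
python3 - <<'E'
from plant import observe, vision, r
import cv2
for n in("side","top"):
    im=vision.snapshot(n); cv2.imwrite(f"pics/{n}0.png",im[:,:,::-1]); 
    print(n,vision.camera_info(n))
s=observe(); print(s)
E
```

```text
side {'vertical_fov': 52.19479731926908, 'cx': 273.70178063948805, 'cy': 211.97604651968518, 'R': array([[ 0.72629819, -0.6873352 , -0.00782751],
       [-0.43053712, -0.44600695, -0.78467547],
       [ 0.53584394,  0.5732784 , -0.61985735]]), 't': array([-0.37276714,  0.28744246,  1.23583826])}
top {'vertical_fov': 51.42357607066368, 'cx': 285.6828927520684, 'cy': 198.86342523414405, 'R': array([[-0.01953524, -0.99974693,  0.0111559 ],
       [-0.99773917,  0.01877594, -0.06452917],
       [ 0.06430338, -0.01239127, -0.99785346]]), 't': array([-0.00144271,  0.52544008,  1.20540187])}
{'clock': 0.1, 'joint_pos': array([ 1.32758793e+00,  3.53544974e-01,  1.63403681e+00,  5.82327767e-06,
        1.15519648e+00, -2.40360325e-03]), 'dq': array([ 0.00016421,  0.00090897, -0.00158388,  0.00124691,  0.00058252,
       -0.00042106]), 'joint_torque': array([-4.37037479e-04, -5.94902980e+01, -3.34932196e+01,  6.98699034e-02,
        1.85588765e-02, -6.84503266e-05]), 'tool_pos': array([0.14895484, 0.60657035, 0.23266976]), 'tcp_rot': array([-7.52599659e-05,  1.20112849e-01,  9.92760068e-01, -5.88012419e-04]), 'contact_force': array([0.45488687, 0.10857205, 0.42609949]), 'moment': array([ 0.01574244,  0.02218123, -0.00801451]), 'grip_force': 0.0, 'gripper_width': 0.09169137866538667}
```

View pics/side0.png

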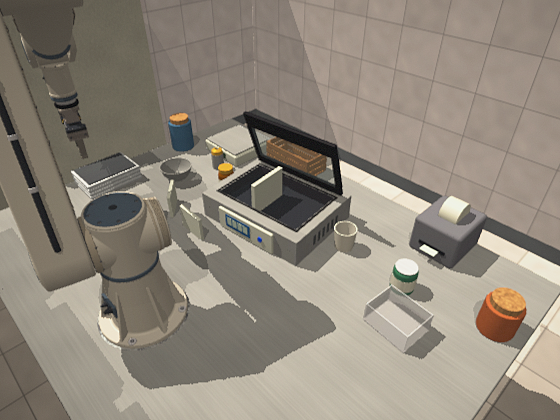

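View pics/top0.png

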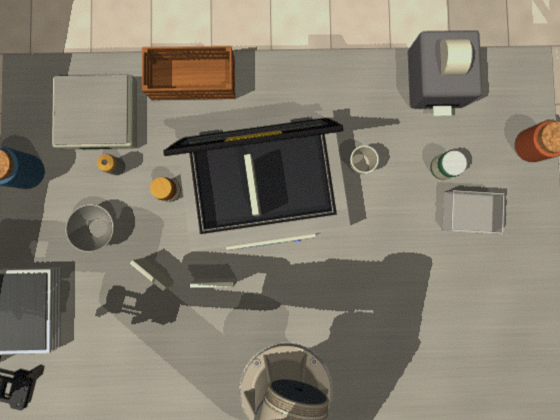

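The plate wanted stands in the chamber at top (251,185), side (267,188). The look-alikes are two small white plates on the counter at top (150,272) and (212,287), side (172,195) and (190,222). The front panel strip at top (272,242) could also be mistaken for it. I'll choose the one in the chamber and check it in a close crop.

```bash
cat > h.py <<'E'
import numpy as np
from plant import observe, vision, r
def cam(n):
    c=vision.camera_info(n); f=210/np.tan(np.radians(c['vertical_fov']/2)); return c,f
def ray(n,u,v):
    c,f=cam(n); d=c['R'].T@np.array([(u-c['cx'])/f,(v-c['cy'])/f,1]); return -c['R'].T@c['t'], d
def onz(n,u,v,z):
    o,d=ray(n,u,v); return o+d*(z-o[2])/d[2]
def proj(n,X):
    c,f=cam(n); p=c['R']@np.array(X)+c['t']; return np.array([c['cx']+f*p[0]/p[2],c['cy']+f*p[1]/p[2]])
def two(a,b):
    (o,d),(p,e)=ray('side',*a),ray('top',*b)
    s=np.linalg.lstsq(np.c_[d,-e],p-o,rcond=None)[0]; A=o+s[0]*d;B=p+s[1]*e
    return (A+B)/2,np.linalg.norm(A-B)
E
python3 - <<'E'
import cv2,numpy as np
t=cv2.imread('pics/top0.png')[105:260,155:375]; s=cv2.imread('pics/side0.png')[100:265,195:365]
cv2.imwrite('pics/c.png',np.vstack([cv2.resize(t,None,fx=3.6,fy=3.6,interpolation=cv2.INTER_CUBIC)]))
cv2.imwrite('pics/d.png',cv2.resize(s,None,fx=3.6,fy=3.6,interpolation=cv2.INTER_CUBIC))
E
```

```text
(no output)
```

View pics/c.png

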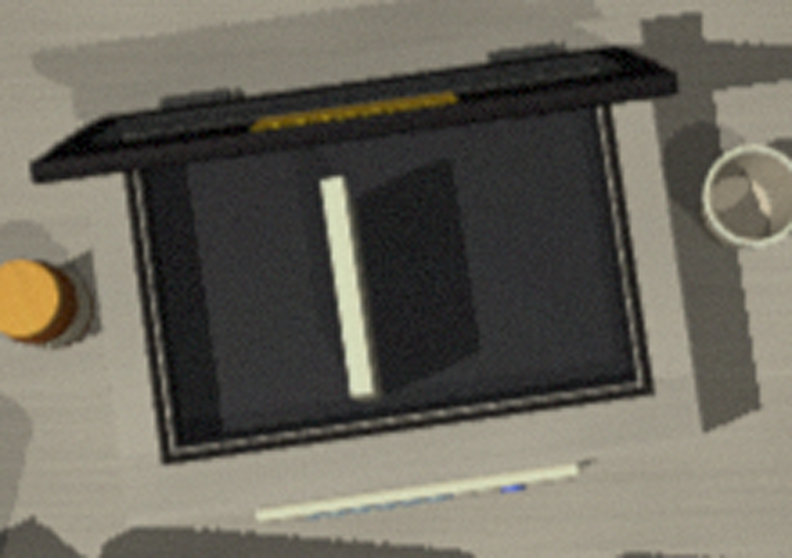

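View pics/d.png

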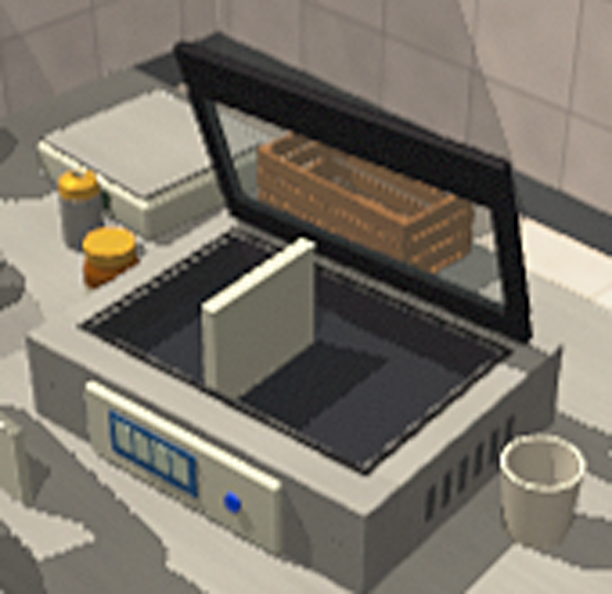

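The crops confirm it: plate top edge corners are at crop (320,180) to (374,395), it stands free in the chamber, and there is more room on the right (-y). The lid leans above the back edge, with the yellow pad at crop (355,110).

Run:
```python
from h import *
np.set_printoptions(precision=4,suppress=True)
C=lambda u,v:(155+(u+.5)/3.6-.5,105+(v+.5)/3.6-.5)
D=lambda u,v:(195+(u+.5)/3.6-.5,100+(v+.5)/3.6-.5)
print('front outer', [onz('top',*C(*p),.1) for p in((165,463),(652,392),(176,445),(637,380))])
print('side front', [onz('side',*D(*p),.1) for p in((80,326),(366,470),(512,350),(365,515),(28,340),(560,347))])
print('plate', [onz('top',*C(*p),.175) for p in((320,180),(346,176),(374,395),(351,398))])
print('plate side', [onz('side',*D(*p),.175) for p in((204,308),(303,240),(315,249),(215,317))])
print('lid corner R',two(D(513,165),C(677,85)),'L',two(D(178,43),C(32,180)))
print('yellow ends',[onz('top',*C(*p),.32) for p in((252,128),(458,97))])
print('jar',onz('top',*C(22,300),.1),'cup',onz('top',*C(752,195),.08))
```

```text
front outer [array([0.4348, 0.2122, 0.1   ]), array([ 0.4792, -0.1404,  0.1   ]), array([0.4476, 0.2042, 0.1   ]), array([ 0.4881, -0.1297,  0.1   ])]
side front [array([0.4405, 0.2181, 0.1   ]), array([ 0.488 , -0.1321,  0.1   ]), array([ 0.7178, -0.106 ,  0.1   ]), array([ 0.4454, -0.1724,  0.1   ]), array([0.3892, 0.2348, 0.1   ]), array([ 0.7551, -0.1352,  0.1   ])]
plate [array([0.6258, 0.0917, 0.175 ]), array([0.6282, 0.074 , 0.175 ]), array([0.4786, 0.0572, 0.175 ]), array([0.4769, 0.0728, 0.175 ])]
plate side [array([0.4809, 0.0722, 0.175 ]), array([0.6279, 0.0929, 0.175 ]), array([0.6249, 0.0729, 0.175 ]), array([0.4786, 0.0543, 0.175 ])]
lid corner R (array([ 0.6525, -0.1318,  0.3392]), np.float64(0.006632688768657168)) L (array([0.6019, 0.2416, 0.3419]), np.float64(0.003525557555666853))
yellow ends [array([0.6329, 0.1193, 0.32  ]), array([ 0.6494, -0.0024,  0.32  ])]
jar [0.5546 0.3147 0.1   ] cup [ 0.6249 -0.2214  0.08  ]
```

>>> carry_out(series=[[0, 0, -7, 0, 0, -0.01, 0], [0, 0, -7, 0, 0, -0.01, 0], [0, 0, -7, 0, 0, 0, 0], [0, 0, 0, -0.024, -0.04, 0, 0], [0, 0, 0, -0.024, -0.04, 0, 0], [0, 0, 0, -0.024, -0.04, 0, 0], [0, 0, 0, -0.024, -0.04, 0, 0], [0, 0, 0, -0.024, -0.04, 0, 0]], newtons=20)

```text
clock: 0.9
tool_pos: [0.2938, 0.4219, 0.2531]
tcp_rot: [-0.0, -0.063, 0.998, -0.0]
contact_force: [1.7, 0.8, 0.2]
gripper_width: 0.0299
grip_force: 0.0
```

```bash
cat >> h.py <<'E'
C0=np.array([.5765,.051]); PSI=np.radians(7.1)
def st():
    from scipy.spatial.transform import Rotation as Ro
    s=observe(); q=s['tcp_rot']; R=Ro.from_quat([q[1],q[2],q[3],q[0]]).as_matrix()
    d=s['tool_pos'][:2]-C0; c,n=np.cos(PSI),np.sin(PSI)
    np.set_printoptions(precision=4,suppress=True)
    print('t',round(s['clock'],2),'packer xyz',c*d[0]+n*d[1],-n*d[0]+c*d[1],s['tool_pos'][2],'F',s['contact_force'],'w',s['gripper_width'])
    print('tool y ang',np.degrees(np.arctan2(R[1,1],R[0,1])),'z',R[:,2],'q',s['joint_pos'])
E
python3 -c "from h import *; st()"
```

```text
t 0.9 packer xyz -0.23464071971141875 0.4029791543026443 0.25308036357161323 F [1.6541 0.8325 0.1738] w 0.02986126865792524
tool y ang 97.22633909315134 z [-0.0001 -0.0003 -1.    ] q [ 0.9596  0.1599  1.8452 -0.0001  1.1368 -0.7373]
```

>>> carry_out(series=[[0, 0, 0, -0.024, -0.04, 0, 0], [0, 0, 0, -0.024, -0.04, 0, 0], [0, 0, 0, -0.024, -0.04, 0, 0], [0, 0, 0, -0.024, -0.04, 0, 0], [0, 0, 0, -0.024, -0.04, 0, 0], [0, 0, 0, -0.024, -0.04, 0, 0], [0, 0, 0, -0.024, -0.04, 0, 0], [0, 0, 0, -0.022, -0.03, 0, 0]])

```text
clock: 1.7
tool_pos: [0.5214, 0.1375, 0.2531]
tcp_rot: [-0.0, -0.062, 0.998, -0.0]
contact_force: [0.5, 0.9, 0.6]
gripper_width: 0.0006
grip_force: 0.0
```

```bash
python3 -c "
from h import *; import cv2
a=cv2.resize(vision.snapshot('side')[80:280,180:380],None,fx=2,fy=2);b=cv2.resize(vision.snapshot('top')[80:280,150:350],None,fx=2,fy=2);cv2.imwrite('pics/e.png',np.hstack([a,b])[:,:,::-1]); st()"
```

```text
t 1.8 packer xyz -0.04255256198741124 0.09182450185225673 0.2530326629041393 F [0.2413 0.5829 0.4562] w 0.0005670488094758637
tool y ang 97.00170823562541 z [ 0.0009 -0.0009 -1.    ] q [ 0.2539  0.2019  1.7932 -0.0012  1.1458 -1.4387]
```

View pics/e.png

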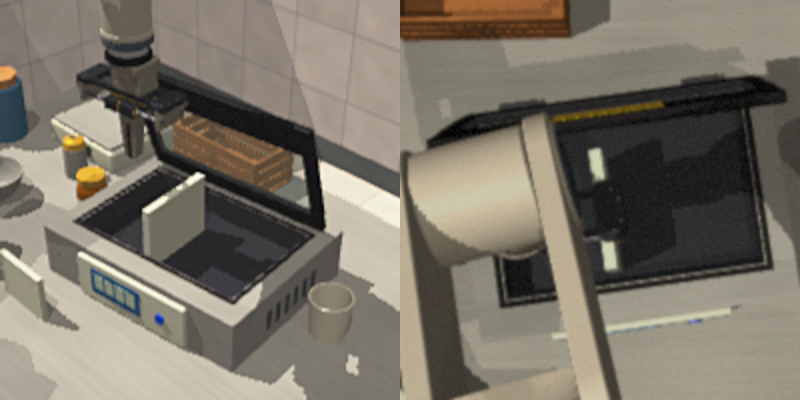

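The picture shows the closed fingers at side crop (130,130), to the left of the still-standing plate. The lid hasn't moved, so I'll go down and push.

>>> carry_out(series=[[0, 0, 0, 0, 0, 0.03, 0], [0, 0, 0, 0, 0, 0.03, 0], [0, 0, 0, 0, 0, 0.029, 0], [0, 0, 0, 0, -0.015, 0, 0], [0, 0, 0, 0, -0.015, 0, 0], [0, 0, 0, 0, -0.008, 0, 0], [0, 0, 0, 0, -0.008, 0, 0], [0, 0, 0, 0, -0.008, 0, 0]])

```text
clock: 2.6
tool_pos: [0.5281, 0.0855, 0.1655]
tcp_rot: [0.001, -0.063, 0.998, 0.0]
contact_force: [-0.4, -1.0, 0.5]
gripper_width: 0.0004
grip_force: 0.0
```

>>> carry_out(series=[[0, 0, 0, 0, -0.008, 0, 0], [0, 0, 0, 0, -0.008, 0, 0], [0, 0, 0, 0, -0.008, 0, 0], [0, 0, 0, 0, -0.005, 0, 0], [0, 0, 0, 0, 0, 0, 0], [0, 0, 0, 0, 0, 0, 0], [0, 0, 0, 0, 0, 0, 0], [0, 0, 0, 0, 0, 0, 0]])

```text
clock: 3.4
tool_pos: [0.5309, 0.0578, 0.1643]
tcp_rot: [-0.0, -0.063, 0.998, 0.0]
contact_force: [-0.5, 0.1, -0.1]
gripper_width: 0.0005
grip_force: 0.0
```

```bash
python3 -c "
from h import *; import cv2
a=cv2.resize(vision.snapshot('side')[80:280,180:380],None,fx=2,fy=2);b=cv2.resize(vision.snapshot('top')[80:280,150:350],None,fx=2,fy=2);cv2.imwrite('pics/f.png',np.hstack([a,b])[:,:,::-1]); st()"
```

```text
t 3.5 packer xyz -0.044402233499176075 0.012359894805461135 0.16427229766417373 F [ 0.5683  0.3155 -0.5047] w 0.0005233105262499365
tool y ang 97.22674922953436 z [-0.  0. -1.] q [ 0.1056  0.2929  1.8928  0.      0.9559 -1.5914]
```

View pics/f.png

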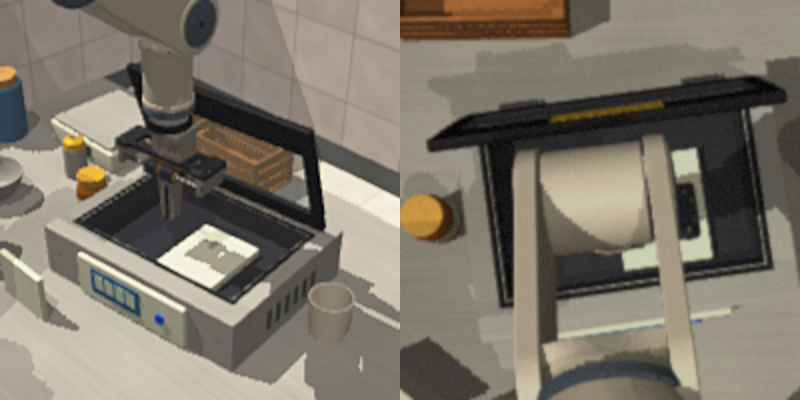

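The plate has fallen over to the right, with side crop corners at about (160,272), (223,290), (258,252) and (200,226). The lid is still up. Next I'll check the plate lies flat by its size.

Run:
```python
from h import *; import cv2
np.set_printoptions(precision=4,suppress=True)
im=vision.snapshot('side'); hsv=cv2.cvtColor(im,cv2.COLOR_RGB2HSV)
m=((im.min(2)>130)).astype(np.uint8); m[:185]=0;m[232:]=0;m[:,:255]=0;m[:,315:]=0
c=max(cv2.findContours(m,0,2)[0],key=cv2.contourArea); h=cv2.convexHull(c)
p=cv2.approxPolyDP(h,3,True)[:,0]; print(p.tolist())
c_,n=np.cos(PSI),np.sin(PSI); 
def pk(X): d=X[:2]-C0; return c_*d[0]+n*d[1],-n*d[0]+c_*d[1],X[2]
for u in p: print(u,np.array(pk(onz('side',*u,.071))))
# expected flat pose
x0=-.0215
for y in(.018,-.102):
  for x in(-.0965,.0535):
    w=[C0[0]+c_*x-n*y,C0[1]+n*x+c_*y,.071]; print('expected',(x,y),proj('side',w))
cv2.imwrite('pics/g.png',cv2.resize(im[170:250,240:340],None,fx=7,fy=7,interpolation=cv2.INTER_CUBIC)[:,:,::-1])
```

```text
[[282, 192], [308, 204], [286, 223], [259, 210]]
[282 192] [0.0551 0.0193 0.071 ]
[308 204] [ 0.0559 -0.0976  0.071 ]
[286 223] [-0.0754 -0.102   0.071 ]
[259 210] [-0.0789  0.0146  0.071 ]
expected (-0.0965, 0.018) [254.91   212.0683]
expected (0.0535, 0.018) [282.0112 192.3215]
expected (-0.0965, -0.102) [282.0641 226.1734]
expected (0.0535, -0.102) [308.6228 204.7944]
```

View pics/g.png

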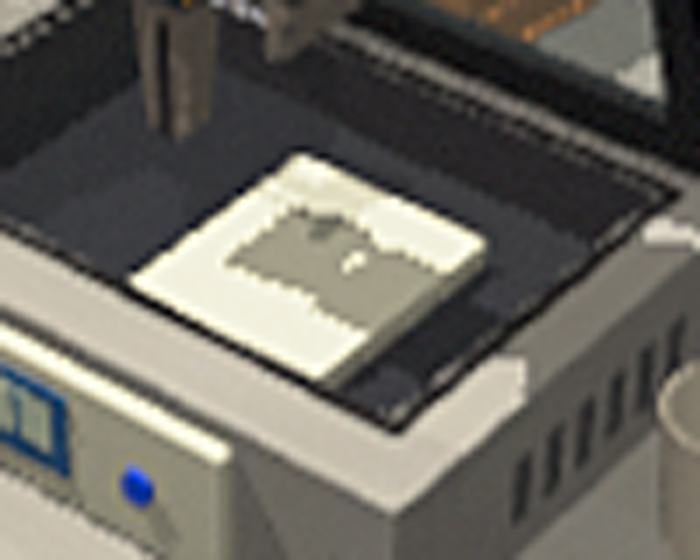

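The back and side corners agree within 2 mm with a plate lying flat at floor height, and the front corners are only hidden by the rim. Now I'll go up and over, behind the lid.

>>> carry_out(series=[[0, 0, 0, 0.004, 0, -0.035, 0], [0, 0, 0, 0.004, 0, -0.04, 0], [0, 0, 0, 0.004, 0, -0.04, 0], [0, 0, 0, 0, 0, -0.04, 0], [0, 0, 0, 0, 0, -0.04, 0], [0, 0, 0, 0, 0, -0.04, 0], [0, 0, 0, 0, 0, -0.04, 0], [0, 0, 0, 0, 0, 0, 0]])

```text
clock: 4.35
tool_pos: [0.5208, 0.0563, 0.4451]
tcp_rot: [0.004, -0.063, 0.998, 0.0]
contact_force: [-0.6, -0.1, 0.9]
gripper_width: 0.0001
grip_force: 0.0
```

>>> carry_out(series=[[0, 0, 0, -0.035, -0.006, 0, 0], [0, 0, 0, -0.04, -0.006, 0, 0], [0, 0, 0, -0.04, 0, 0, 0], [0, 0, 0, -0.04, 0, 0, 0], [0, 0, 0, -0.036, 0, 0, 0], [0, 0, 0, 0, 0, 0, 0], [0, 0, 0, 0, 0, 0, 0]])

```text
clock: 5.05
tool_pos: [0.7099, 0.0682, 0.4373]
tcp_rot: [-0.001, -0.063, 0.998, -0.0]
contact_force: [0.1, 0.3, 0.7]
gripper_width: 0.0005
grip_force: 0.0
```

```bash
python3 -c "
from h import *; import cv2
a=cv2.resize(vision.snapshot('side')[40:240,180:380],None,fx=2,fy=2);b=cv2.resize(vision.snapshot('top')[80:280,150:350],None,fx=2,fy=2);cv2.imwrite('pics/i.png',np.hstack([a,b])[:,:,::-1]); st()"
```

```text
t 5.15 packer xyz 0.13366019860185355 0.0004639763308735244 0.4391034483258246 F [-0.8006 -0.4198 -0.4421] w 9.313874874789321e-05
tool y ang 97.20515565975008 z [-0.0008 -0.0001 -1.    ] q [ 0.0935  0.3908  1.1415 -0.      1.61   -1.6031]
```

View pics/i.png

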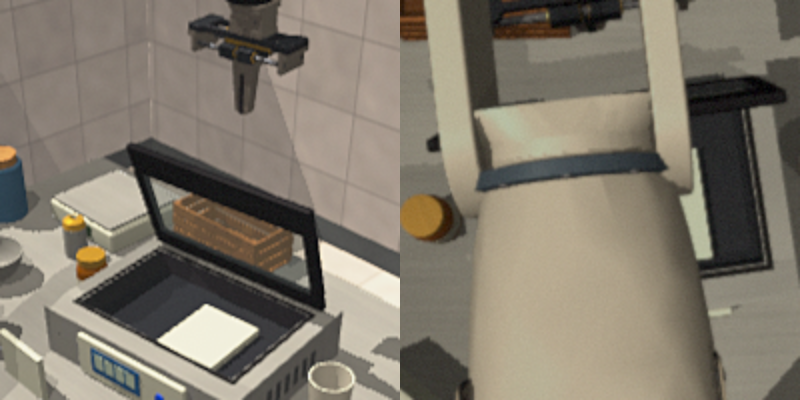

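The picture shows the plate flat at crop (210,335), the lid still up, and the gripper above and behind it at (245,90). I'll go down behind the bar.

>>> carry_out(series=[[0, 0, 0, 0, 0, 0.035, 0], [0, 0, 0, 0, 0, 0.04, 0], [0, 0, 0, 0, 0, 0.035, 0], [0, 0, 0, 0.015, 0, 0, 0], [0, 0, 0, 0.015, 0, 0, 0], [0, 0, 0, 0.01, 0, 0, 0], [0, 0, 0, 0, 0, 0, 0]])

```text
clock: 5.85
tool_pos: [0.669, 0.0629, 0.3307]
tcp_rot: [0.001, -0.063, 0.998, 0.0]
contact_force: [-0.5, -0.5, 0.2]
gripper_width: 0.0001
grip_force: 0.0
```

```bash
python3 -c "
from h import *; st()"
```

```text
t 5.85 packer xyz 0.09328315754854737 0.00036202070126719124 0.33072934172169965 F [-0.4549 -0.4613  0.2222] w 0.00012685167391736937
tool y ang 97.20186102376903 z [ 0.0014  0.0001 -1.    ] q [ 0.0915  0.3569  1.4125 -0.      1.3708 -1.605 ]
```

>>> carry_out(series=[[0, 0, 0, 0.01, 0, 0, 0], [0, 0, 0, 0.017, 0, 0.005, 0], [0, 0, 0, 0.017, 0, 0.006, 0], [0, 0, 0, 0.019, 0, 0.01, 0], [0, 0, 0, 0.019, 0, 0.011, 0], [0, 0, 0, 0.016, 0, 0.013, 0], [0, 0, 0, 0.016, 0, 0.015, 0], [0, 0, 0, 0, 0, 0, 0]])

```text
clock: 6.65
tool_pos: [0.5551, 0.0485, 0.2683]
tcp_rot: [-0.001, -0.063, 0.998, -0.0]
contact_force: [-0.4, 0.1, 0.5]
gripper_width: 0.0003
grip_force: 0.3
```

```bash
python3 -c "
from h import *; import cv2
a=cv2.resize(vision.snapshot('side')[80:280,180:380],None,fx=2,fy=2);cv2.imwrite('pics/j.png',a[:,:,::-1]); st()"
```

```text
t 6.7 packer xyz -0.019988043842202912 0.00016772176870111016 0.2693468279069918 F [0.8033 0.2555 0.2839] w 0.00027455078580125125
tool y ang 97.20300391728962 z [-0.0005 -0.     -1.    ] q [ 0.0846  0.2168  1.7365  0.      1.1888 -1.612 ]
```

View pics/j.png

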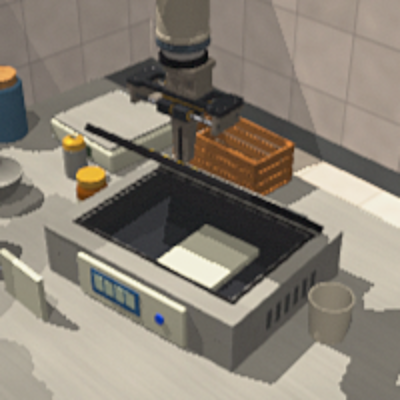

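The lid follows the fingertips at roughly 0.7 rad, and the plate is still flat at crop (210,258). I'll carry on along the arc.

>>> carry_out(series=[[0, 0, 0, 0.014, 0, 0.016, 0], [0, 0, 0, 0.013, 0, 0.018, 0], [0, 0, 0, 0.01, 0, 0.018, 0], [0, 0, 0, 0.009, 0, 0.02, 0], [0, 0, 0, 0.006, 0, 0.016, 0], [0, 0, 0, 0.005, 0, 0.015, 0], [0, 0, 0, 0.004, 0, 0.015, 0], [0, 0, 0, 0.003, 0, 0.012, 0]])

```text
clock: 7.5
tool_pos: [0.4967, 0.041, 0.1401]
tcp_rot: [0.002, -0.063, 0.998, 0.0]
contact_force: [4.2, 0.9, 5.3]
gripper_width: 0.0004
grip_force: 2.5
```

>>> carry_out(series=[[0, 0, 0, 0, 0, 0.003, 0], [0, 0, 0, 0, 0, 0.002, 0], [0, 0, 0, 0, 0, 0, 0], [0, 0, 0, 0, 0, 0, 0]])

```text
clock: 7.9
tool_pos: [0.4945, 0.0408, 0.1348]
tcp_rot: [0.001, -0.063, 0.998, -0.0]
contact_force: [3.3, 0.2, 4.2]
gripper_width: 0.0005
grip_force: 2.0
```

```bash
python3 -c "
from h import *; st()"
```

```text
t 7.9 packer xyz -0.08264991087648971 3.993263489463633e-06 0.13483122707201403 F [3.3099 0.1558 4.2364] w 0.000544007248829978
tool y ang 97.20408612797868 z [ 0.001   0.0001 -1.    ] q [ 0.0793  0.2797  1.995  -0.      0.8659 -1.6172]
```

>>> carry_out(series=[[0, 0, 0, 0, 0, 0.002, 0], [0, 0, 0, 0, 0, 0.002, 0], [0, 0, 0, 0, 0, 0, 0], [0, 0, 0, 0, 0, 0, 0], [0, 0, 0, 0, 0, 0, 0]])

```text
clock: 8.4
tool_pos: [0.4943, 0.0408, 0.1315]
tcp_rot: [0.001, -0.063, 0.998, -0.0]
contact_force: [-0.8, -1.0, 13.9]
gripper_width: 0.0002
grip_force: 7.2
```

>>> carry_out(series=[[0, 0, 0, 0, 0, 0.002, 0], [0, 0, 0, 0, 0, 0, 0], [0, 0, 0, 0, 0, 0, 0], [0, 0, 0, 0, 0, 0, 0], [0, 0, 0, 0, 0, 0, 0]])

```text
clock: 8.9
tool_pos: [0.4943, 0.0407, 0.1299]
tcp_rot: [0.001, -0.063, 0.998, -0.0]
contact_force: [-3.4, 0.4, 20.0]
gripper_width: 0.0004
grip_force: 9.9
```

```bash
python3 -c "
from h import *; import cv2
a=cv2.resize(vision.snapshot('side')[80:280,180:380],None,fx=2,fy=2);cv2.imwrite('pics/k.png',a[:,:,::-1]); st()"
```

```text
t 8.95 packer xyz -0.08283290904359068 -1.75705382285795e-05 0.12992590377076596 F [-3.3613 -0.4321 19.9452] w 0.0006305848103667323
tool y ang 97.20194313441276 z [ 0.0011  0.0001 -1.    ] q [ 0.0792  0.2868  1.999  -0.      0.8546 -1.6172]
```

View pics/k.png

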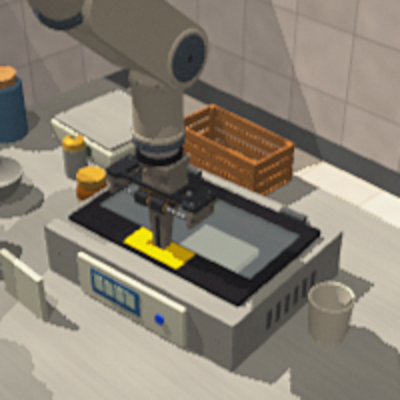

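The lid is flat on the rim, the fingertips are on the yellow pad at crop (160,245) pressing with about 20 N, and the plate shows flat through the clear panel. I'm handing in.

```bash
python3 -c "
from plant import r
print(r.hand_in())"
```

```text
the job is handed in; nothing more can be done
None
```

The job is handed in (no verdict returned): the filler plate lies flat on the chamber floor, and the fingertips hold the lid shut on the yellow pad with about 20 N.

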